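Make up the job bin: tray into bin, tin of screws into tray

ROBOT

A 6-joint arm with a two-finger parallel gripper is mounted at the origin on a cart in front of the work surface, level with it; the furniture and walls round the work are solid. World frame = base frame: x ahead of the robot, y to its left, z up, the work surface at z = 0. Lengths are in m, angles in rad, forces in N, time in s.
With the tool pointing down it reaches from about 0.35 to 0.875 m from the base axis. Payload 4.2 kg.
Tool frame: the origin (TCP) lies midway between the tips of the shut fingers; the grasp point (between the pads) lies env.pinch_z behind it (env.pinch_z is the distance from the TCP to the grasp point, in m); z points along the fingers, y is the line along which they close (so a half turn about z gives the same grasp; the last joint's range is limited). The gripper opens to 85 mm and grips with 20 to 120 N. Pads are 22 mm wide; open, the fingers measure 114 mm over their backs; the gripper's body (76 mm by 85 mm) begins 54 mm behind the grasp point. The pads swing forward as they close: fully open they stand 13 mm farther back than shut.
Start: joints at [-0.921, 0.385, 0.008, 0, -1.194, -0.259], TCP at [0.238, -0.578, 0.231] pointing down, gripper open.
Joint ranges: [-3.14, 3.14], [-1.21, 2.06], [-1.07, 1.41], [-3.16, 2.05], [-2.99, -0.16], [-3.1, 3.1]. Speed limits (rad/s): [2.79, 2.79, 3.14, 3.14, 3.14, 3.14].

INTERFACE

Orientations are given as a unit quaternion [w, x, y, z].
In Python, from cell import env gives the robot as it stands. The module is installed in compiled form; this text tells all that it offers.
- The arm moves only by the shell command python3 -m creep 'ROWS' [FORCE]. ROWS is JSON, a list that holds one entry, the list of rows, each a list of 5 numbers: the gripper command: -1 is fully open, 1 is shut, values between are in proportion, then the shift along the tool's x, y, z in mm, then the turn about the tool's z in degrees. A call has 1 to 12 rows; each row shifts and turns the commanded pose from where the row before left it, along the tool's axes as they then stand; what a row does not reach is not made up. A row lasts 1/12 s, in which the tool goes at most 41.7 mm and 7.16 degrees, less where a joint would pass 70% of its speed; a pose out of reach is approached as far as the arm can. A call with a gripper value outside its range is refused whole. The fingers move at their own pace and stop on an object; FORCE is the grip in N (left out, the last holds). Time passes only in rows, so rows that do not move let the fingers close. It gives the time, the measured TCP pose, the force, the opening and the grip force at its end, in the units of the state.
- env.get_state(): the state, without advancing time (a new reading comes with each control period).
- env.grab_frame(name): name is "side" or "top"; returns the picture (384x512x3 uint8, blue, green, red); there is no depth.
- env.camera_info(name): a dict with "fovy" (degrees; the focal length in pixels is half the picture's height over the tangent of half this angle, whatever the lens; pixels are square), "cx", "cy" (the principal point, pixels), "k1" (the pictures are not rectified: a ray, as slopes to the right and down, at radius r is drawn at 1 + k1 r^2 times it, then the intrinsics apply), "R" (3x3) and "t" (3): a world point X has camera coordinates R X + t. Camera axes: x right, y down, z forward; pixel columns grow to the right and rows downward; lengths in m; the calibration is good to about 2 mm. A picture is of the moment at which its call begins. camera_info takes no time and is no camera call.
- env.sign_off(): hands the job in; it is judged then, once.
The state is a dict: "time": time; "q": joint angles; "dq": joint speeds; "effort": joint torques, N m; "tcp_pos": TCP position; "eef_rot": TCP orientation; "wrist_force": force on the tool from outside, world axes, zero at the start; "ft_torque": the same for the moment, N m; "gripper_width": finger opening in m; "gripper_force": force on a finger pad.
Only numpy, scipy, OpenCV 4.12 (cv2) and the standard library are available. Lean on these libraries where they do the work, as an engineer would, in place of code of your own. Each camera call takes 0.05 s, during which the arm holds its last target. There are 200 camera calls.

TASK

Make up the job bin: first lower the lift-out tray into the grey bin until it sits flat on the bin's floor and let go of it, then stand the tin with the screws in the tray's square pocket, set down gently. Only one of the three closed tins has the screws in it and they look alike, so heft them to find the heavy one; leave the two light tins standing upright where they were, and do not disturb the meter, the component tester or the jar.

Things in the scene. Friction and masses are not known exactly. Their poses are not given: they have to be found in the camera images.
- job_bin: open grey plastic bin with a flat rim and a paper card on its front; loose, 0.9 kg. Origin at the centre of its underside, z up, its long sides along its y. 50 mm high, 110 x 204 mm over the rim; its inner floor lies 8 mm above its underside and is 92 x 186 mm, walls leaning out to 98 x 192 mm inside at the rim.
- tray: lift-out tray of sheet aluminium, 87 x 181 mm over its rim, 38 mm high, about 0.32 kg, balanced on its handle. Origin: centre of its underside, z up, long along its y. Its -y half is two narrow compartments (a terminal block fixed in one), its +y half the square pocket. It goes into the bin either way round, with 3 mm to spare a side at the bottom; its underside then rests on the bin's floor.
- tray_handle (a point): centre of the tray's handle: a black round bar, 14 mm thick and 60 mm long, across the middle of the tray along this point's x axis (y along the tray, z up), 76 mm above the tray's underside; open below down to the cross wall, 38 mm above the underside. With the tray home this point is 84 mm above the bin's underside.
- tray_pocket (a point): centre of the floor of the tray's square pocket: 81 (x) by 86 mm (y), walls 35 mm high. 44 mm from the handle along the tray's +y, 73 mm below the handle's centre; axes as the tray's. A tin standing here has its lid 49 to 69 mm above this point, clear above the bin's rim (39 mm); the handle beside it stands up to 80 mm, so hold the tin with the fingers along x.
- tin_1_mid (a point): closed round metal tin with a fixed fluted lid, one of three that look the same: lid 66 mm across and 20 mm high, body 64 mm across, 72 mm high in all, standing upright. Point: its centre, 36 mm above its foot, z up. One of the three is loaded with steel screws and weighs 0.45 to 0.75 kg, the other two about 0.13 kg; nothing else tells them apart.
- tin_2_mid (a point): another tin just like tin_1_mid's: closed, 66 mm across the lid, 72 mm high, standing on the bench. The point is its centre, half-way up (36 mm above its foot), z up.
- tin_3_mid (a point): another tin just like tin_1_mid's: closed, 66 mm across the lid, 72 mm high, standing on the bench. The point is its centre, half-way up (36 mm above its foot), z up.
- multimeter: yellow and black hand multimeter, 132 x 68 x 40 mm, lying on the bench; not part of the job. Origin at the centre of its underside.
- component_tester: pale hand-held component tester with a small display, 61 x 92 x 31 mm, lying on the bench; not part of the job. Origin at the centre of its underside.
- flux_jar: small brown jar with a white lid, 43 mm across and 54 mm high, on the bench; not part of the job. Origin at the centre of its underside.
Not all that is in view belongs to the job. Leave any orange look-alike of the part that bears tin_3_mid alone.

How it is judged:
On the way, in this order (a step that is already met when the one before it is completed fails the run):
1. the tray sits flat on the bin's floor, let go, with no tin in it yet (x of tray_handle in the frame of job_bin between -0.006 and 0.006 m and y of tray_handle in the frame of job_bin between -0.006 and 0.006 m and z of tray_handle in the frame of job_bin below 0.087 m and angle between tray_handle's own z axis and vertical below 0.05 rad and angle between the x axis of tray_handle and the x axis of job_bin, either way round below 0.12 rad and contact force between the fingers and tray below 0.5 N and not (distance between tin_1_mid and tray_pocket below 0.06 m) and not (distance between tin_2_mid and tray_pocket below 0.06 m) and not (distance between tin_3_mid and tray_pocket below 0.06 m)), for 0.2 s.
2. the loaded tin stands upright in the square pocket of the tray in the bin (x of tray_handle in the frame of job_bin between -0.006 and 0.006 m and y of tray_handle in the frame of job_bin between -0.006 and 0.006 m and z of tray_handle in the frame of job_bin below 0.087 m and angle between tray_handle's own z axis and vertical below 0.05 rad and angle between the x axis of tray_handle and the x axis of job_bin, either way round below 0.12 rad and ((x of tin_1_mid in the frame of tray_pocket between -0.014 and 0.014 m and y of tin_1_mid in the frame of tray_pocket between -0.014 and 0.014 m and z of tin_1_mid in the frame of tray_pocket between 0.03 and 0.04 m and angle between tin_1_mid's own z axis and vertical below 0.06 rad and contact force between tin_1 and tray above 3 N) or (x of tin_2_mid in the frame of tray_pocket between -0.014 and 0.014 m and y of tin_2_mid in the frame of tray_pocket between -0.014 and 0.014 m and z of tin_2_mid in the frame of tray_pocket between 0.03 and 0.04 m and angle between tin_2_mid's own z axis and vertical below 0.06 rad and contact force between tin_2 and tray above 3 N) or (x of tin_3_mid in the frame of tray_pocket between -0.014 and 0.014 m and y of tin_3_mid in the frame of tray_pocket between -0.014 and 0.014 m and z of tin_3_mid in the frame of tray_pocket between 0.03 and 0.04 m and angle between tin_3_mid's own z axis and vertical below 0.06 rad and contact force between tin_3 and tray above 3 N))), for 0.3 s.
At the end, for the whole second after the job is handed in: The tray is level on the bin's floor (to 3 mm); the tin with the screws (loads the tray by over 3 N) stands upright in the square pocket; the other two tins stand upright within 40 mm of where they were; all at rest, let go (x of tray_handle in the frame of job_bin between -0.006 and 0.006 m and y of tray_handle in the frame of job_bin between -0.006 and 0.006 m and z of tray_handle in the frame of job_bin below 0.087 m and angle between each of tray_handle, job_bin's own z axis and vertical below 0.05 rad and angle between the x axis of tray_handle and the x axis of job_bin, either way round below 0.12 rad and linear speed of each of tray, tin_1, tin_2, tin_3 below 0.02 m/s and ((x of tin_1_mid in the frame of tray_pocket between -0.014 and 0.014 m and y of tin_1_mid in the frame of tray_pocket between -0.014 and 0.014 m and z of tin_1_mid in the frame of tray_pocket between 0.03 and 0.04 m and angle between each of tin_1_mid, tin_2_mid, tin_3_mid's own z axis and vertical below 0.06 rad and contact force between tin_1 and tray above 3 N and distance of each of tin_2_mid, tin_3_mid from where it was at the start of the episode below 0.04 m) or (x of tin_2_mid in the frame of tray_pocket between -0.014 and 0.014 m and y of tin_2_mid in the frame of tray_pocket between -0.014 and 0.014 m and z of tin_2_mid in the frame of tray_pocket between 0.03 and 0.04 m and angle between each of tin_2_mid, tin_1_mid, tin_3_mid's own z axis and vertical below 0.06 rad and contact force between tin_2 and tray above 3 N and distance of each of tin_1_mid, tin_3_mid from where it was at the start of the episode below 0.04 m) or (x of tin_3_mid in the frame of tray_pocket between -0.014 and 0.014 m and y of tin_3_mid in the frame of tray_pocket between -0.014 and 0.014 m and z of tin_3_mid in the frame of tray_pocket between 0.03 and 0.04 m and angle between each of tin_3_mid, tin_1_mid, tin_2_mid's own z axis and vertical below 0.06 rad and contact force between tin_3 and tray above 3 N and distance of each of tin_1_mid, tin_2_mid from where it was at the start of the episode below 0.04 m))); the robot touches nothing.
It fails at once if a bystander (multimeter, component tester, jar) is moved more than 30 mm (distance of any of multimeter, component_tester, flux_jar from where it was at the start of the episode above 0.03 m).
It fails at once if a tin is dropped into the tray's pocket (comes down in it faster than 0.4 m/s) ((linear speed of tin_1 above 0.4 m/s and horizontal distance between tin_1_mid and tray_pocket below 0.03 m and z of tin_1_mid in the frame of tray_pocket below 0.058 m) or (linear speed of tin_2 above 0.4 m/s and horizontal distance between tin_2_mid and tray_pocket below 0.03 m and z of tin_2_mid in the frame of tray_pocket below 0.058 m) or (linear speed of tin_3 above 0.4 m/s and horizontal distance between tin_3_mid and tray_pocket below 0.03 m and z of tin_3_mid in the frame of tray_pocket below 0.058 m)).
It fails at once if the tray is dropped into the bin (comes down in it faster than 0.4 m/s) (linear speed of tray above 0.4 m/s and horizontal distance between tray_handle and job_bin below 0.03 m and z of tray_handle in the frame of job_bin below 0.11 m).
It also fails if it takes over 72 s, if anything falls off the work surface, if the arm or the gripper's body presses on something with over 40 N, if the wrist force passes 120 N, or if a joint passes its speed limit or range.

## Working session

There is one attempt and no reset: what is moved stays moved. The work goes in short steps, Python scripts to look and compute and a shell command to move; the robot and the scene stay as the last step left them, time stands still between calls to the robot, and variables do not carry over. Pictures are saved under pics/ and viewed, at most 10 in all, crops included, and the job is handed in when it is done.

```bash
mkdir -p pics
cat > h.py <<'E'
import numpy as np, cv2
from cell import env
def cam(n):
    c=env.camera_info(n); f=192/np.tan(np.radians(c["fovy"])/2)
    return f,c["cx"],c["cy"],c["k1"],np.array(c["R"]),np.array(c["t"])
def proj(n,X):
    f,cx,cy,k,R,t=cam(n); p=np.atleast_2d(X)@R.T+t; s=p[:,:2]/p[:,2:]
    s=s*(1+k*(s**2).sum(1,keepdims=True)); return s*f+[cx,cy]
def ray(n,uv):
    f,cx,cy,k,R,t=cam(n); d=(np.array(uv,float)-[cx,cy])/f; s=d.copy()
    for _ in range(30): s=d/(1+k*(s@s))
    v=R.T@np.array([s[0],s[1],1]); return -R.T@t, v
def atz(n,uv,z):
    o,v=ray(n,uv); return o+v*(z-o[2])/v[2]
def st():
    s=env.get_state()
    for k in("time","q","tcp_pos","eef_rot","wrist_force","gripper_width","gripper_force"): print(k,np.round(s[k],4))
E
python3 - <<'E'
from h import *
for n in("side","top"):
    cv2.imwrite(f"pics/{n}0.png",env.grab_frame(n)); c=env.camera_info(n); R=np.array(c["R"]); print(n,c["fovy"],c["k1"],-R.T@c["t"],R[2])
st(); print(env.pinch_z)
E
```

```text
side 43.89767037456436 0.002588605537578322 [-0.0578184   1.1685141   1.07500725] [ 0.3381528  -0.73153591 -0.59203708]
top 43.93404961552136 -0.13720637094080818 [ 0.41756827 -0.02359538  1.52539698] [ 0.05781186  0.00802023 -0.99829528]
time 0.1
q [-9.214e-01  3.855e-01  6.800e-03 -4.000e-04 -1.194e+00 -2.586e-01]
tcp_pos [ 0.2379 -0.5774  0.2303]
eef_rot [-2.000e-04 -1.941e-01  9.810e-01  9.000e-04]
wrist_force [ 0.0797  0.0406 -0.229 ]
gripper_width 0.0854
gripper_force 0.0
0.0187
```

View pics/top0.png

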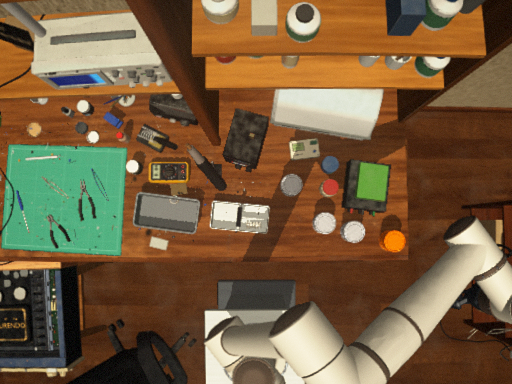

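View pics/side0.png

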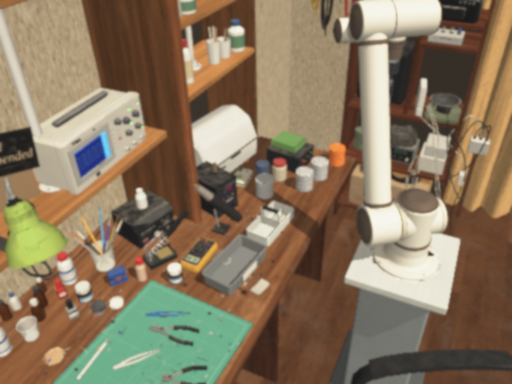

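The top view shows the bin at about (167,212), the tray at (239,217), and a meter at (169,172). Things that could be taken for tins: grey-white round lids at (324,223), (353,232) and (291,184), orange (394,241), red (330,187), blue (331,163). I choose the three grey ones and will check them in a close crop.

Run:
```python
from h import *
t=cv2.imread("pics/top0.png"); s=cv2.imread("pics/side0.png")
a=cv2.resize(t[135:265,125:415],(800,359),interpolation=cv2.INTER_CUBIC)
b=cv2.resize(s[130:300,190:360],(238,238),interpolation=cv2.INTER_CUBIC)
o=np.zeros((599,800,3),np.uint8); o[:359]=a; o[360:598,:238]=b
b=cv2.resize(s[145:205,245:355],(440,240),interpolation=cv2.INTER_CUBIC); o[359:599,250:690]=b
cv2.imwrite("pics/crop1.png",o)
for nm,uv,z in [("tinA",(324,223),.072),("tinB",(353,232),.072),("tinC",(291,184),.072),("or",(394,241),.07),("bin",(167,212),.05),("tray",(239,217),.04)]: print(nm,atz("top",uv,z).round(3))
```

```text
tinA [ 0.425 -0.218  0.072]
tinB [ 0.396 -0.307  0.072]
tinC [ 0.545 -0.119  0.072]
or [ 0.367 -0.435  0.07 ]
bin [0.463 0.267 0.05 ]
tray [0.446 0.043 0.04 ]
```

View pics/crop1.png

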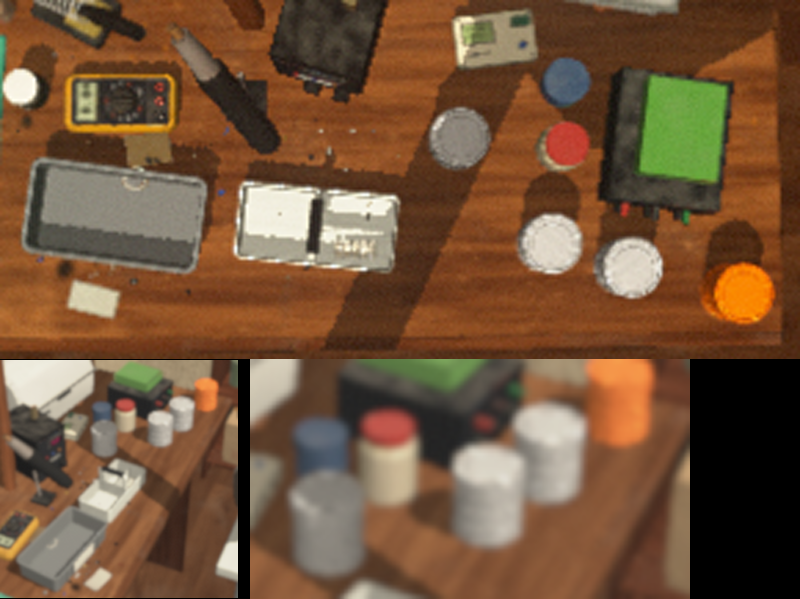

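Crop: three identical fluted lids with 72 mm cylinders at (324,223), (353,232) and (291,184), the last in shadow. The orange one is the decoy; red and blue are jars. The empty square pocket is the tray's left half (world +y), and the black handle runs from (241,207) to (239,227).

```bash
cat >> h.py <<'E'
from scipy.optimize import minimize
def rect(w,l,z,n=60):
    s=np.linspace(-.5,.5,n); e=np.full(n,.5)
    P=np.r_[np.c_[e,s],np.c_[-e,s],np.c_[s,e],np.c_[s,-e]]*[w,l]
    N=np.r_[np.c_[e*2,e*0],np.c_[-e*2,e*0],np.c_[e*0,e*2],np.c_[e*0,-e*2]]
    return P,N,z
def circ(r,z):
    a=np.linspace(0,2*np.pi,120,endpoint=False); N=np.c_[np.cos(a),np.sin(a)]; return N*r,N,z
def fit(imgs,shape,p0,yaw=True,blur=(2.0,0.8),dz=0):
    P,N,z=shape
    for b in blur:
        G={n:[cv2.Sobel(cv2.GaussianBlur(I,(0,0),b).astype(np.float32),cv2.CV_32F,*d) for d in((1,0),(0,1))] for n,I in imgs.items()}
        def sc(p):
            th=p[2] if yaw else 0; R=np.array([[np.cos(th),-np.sin(th)],[np.sin(th),np.cos(th)]]); tot=0
            for n,(gx,gy) in G.items():
                X=np.c_[P@R.T+p[:2],np.full(len(P),z)]; X2=np.c_[(P+N*.003)@R.T+p[:2],np.full(len(P),z)]
                u=proj(n,X).astype(np.float32); d=proj(n,X2)-u; d/=np.linalg.norm(d,axis=1,keepdims=True)
                S=lambda g: np.stack([cv2.remap(g[...,c],u[:,:1],u[:,1:],cv2.INTER_LINEAR)[:,0] for c in range(3)],1)
                v=S(gx)*d[:,:1]+S(gy)*d[:,1:]
                tot+=np.minimum(np.sqrt((v**2).sum(1)),250).mean()
            return -tot
        k=3 if yaw else 2; s=.004*b/.8
        sim=np.array([p0[:k]]+[np.array(p0[:k])+np.eye(k)[i]*(s,s,.05)[i] for i in range(k)])
        r=minimize(sc,p0[:k],method="Nelder-Mead",options=dict(initial_simplex=sim,xatol=1e-4,fatol=1e-3)); p0=r.x
    return r.x,-r.fun
def draw(o,n,shape,p,off,sc,col=(0,0,255)):
    P,N,z=shape; th=p[2] if len(p)>2 else 0; R=np.array([[np.cos(th),-np.sin(th)],[np.sin(th),np.cos(th)]])
    for u in proj(n,np.c_[P@R.T+p[:2],np.full(len(P),z)]):
        q=((u+.5-off)*sc).astype(int)
        if 0<=q[0]<o.shape[1] and 0<=q[1]<o.shape[0]: cv2.circle(o,tuple(map(int,q)),0,col,-1)
E
cat > m1.py <<'E'
from h import *
T=cv2.imread("pics/top0.png"); S=cv2.imread("pics/side0.png")
sh=dict(bin=rect(.110,.204,.05),tray=rect(.087,.181,.038),A=circ(.033,.072),B=circ(.033,.072),C=circ(.033,.072),handle=rect(.060,.014,.076))
p0=dict(bin=(.463,.267,-.13),tray=(.446,.043,-.1),A=(.425,-.218),B=(.396,-.307),C=(.545,-.119),handle=(.446,.043,-.1))
o=cv2.resize(T[135:265,125:385],(780,390),interpolation=cv2.INTER_CUBIC)
for k in sh:
    for nm,im in (("both",dict(top=T,side=S)),("top",dict(top=T)),("side",dict(side=S))):
        r,s=fit(im,sh[k],p0[k],len(p0[k])>2); print(k,nm,r.round(4),round(s,1))
        if nm=="top": draw(o,"top",sh[k],r,np.array([125,135]),3)
        if nm=="both": draw(o,"top",sh[k],r,np.array([125,135]),3,(255,0,255))
cv2.imwrite("pics/fit1.png",o)
E
python3 m1.py
```

```text
bin both [ 0.4606  0.2728 -0.1342] 359.8
bin top [ 0.4605  0.2721 -0.1354] 217.8
bin side [ 0.4631  0.2744 -0.1662] 152.6
tray both [ 0.4472  0.0446 -0.1121] 441.4Traceback (most recent call last):
  File "m1.py", line 8, in <module>
    r,s=fit(im,sh[k],p0[k],len(p0[k])>2); print(k,nm,r.round(4),round(s,1))
        ~~~^^^^^^^^^^^^^^^^^^^^^^^^^^^^^
  File "h.py", line 41, in fit
    r=minimize(sc,p0[:k],method="Nelder-Mead",options=dict(initial_simplex=sim,xatol=1e-4,fatol=1e-3)); p0=r.x
    res = _minimize_neldermead(fun, x0, args, callback, bounds=bounds,
                               **options)
    fxr = func(xr)
    fx = function(np.copy(x), *(wrapper_args + args))
  File "h.py", line 34, in sc
    u=proj(n,X).astype(np.float32); d=proj(n,X2)-u; d/=np.linalg.norm(d,axis=1,keepdims=True)
      ~~~~^^^^^
  File "h.py", line 7, in proj
    f,cx,cy,k,R,t=cam(n); p=np.atleast_2d(X)@R.T+t; s=p[:,:2]/p[:,2:]
                  ~~~^^^
  File "h.py", line 4, in cam
    c=env.camera_info(n); f=192/np.tan(np.radians(c["fovy"])/2)
ValueError: time passes only in moves, steps and waits
```

Too many camera_info calls; I'll cache it.

```bash
sed -i 's/^def cam(n):/import functools\n@functools.lru_cache\ndef cam(n):/' h.py; python3 m1.py
```

```text
bin both [ 0.4606  0.2728 -0.1342] 359.8
bin top [ 0.4605  0.2721 -0.1354] 217.8
bin side [ 0.4631  0.2744 -0.1662] 152.6
tray both [ 0.4472  0.0446 -0.1121] 441.4
tray top [ 0.447  0.044 -0.107] 246.6
tray side [ 0.4473  0.0452 -0.1309] 196.8
A both [ 0.4262 -0.2197] 479.3
A top [ 0.425 -0.218] 250.0
A side [ 0.4261 -0.2195] 229.2
B both [ 0.3937 -0.3077] 484.7
B top [ 0.3991 -0.3108] 250.0
B side [ 0.3932 -0.3064] 235.3
C both [ 0.5452 -0.1176] 375.6
C top [ 0.5432 -0.1186] 248.6
C side [ 0.5465 -0.1157] 130.9
handle both [ 0.4479  0.0426 -0.124 ] 469.8
handle top [ 0.4473  0.0427 -0.088 ] 248.5
handle side [ 0.4482  0.0417 -0.1773] 223.1
```

View pics/fit1.png

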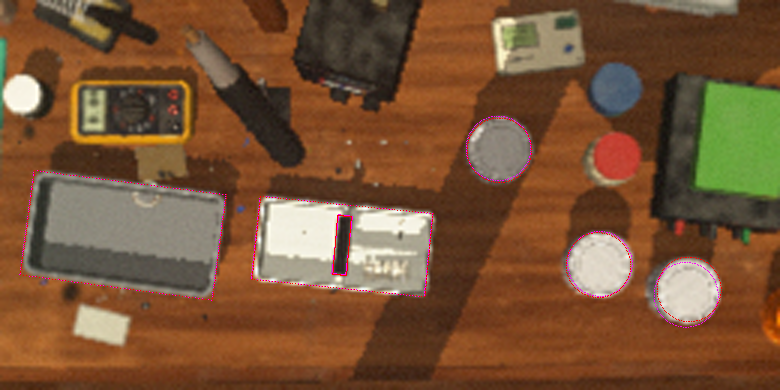

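The overlays sit on the bin rim, the tray (263–432, 198–295), the handle (342,245) and the three lids. Now for a helper that works out tool-frame shifts.

```bash
cat > go.py <<'E'
import sys
from h import *
from scipy.spatial.transform import Rotation as Ro
x,y,z,th=map(float,sys.argv[1:5])  # th: desired world angle of tool y, deg
s=env.get_state(); q=s["eef_rot"]; R=Ro.from_quat([*q[1:],q[0]]).as_matrix()
a=np.degrees(np.arctan2(R[1,1],R[0,1])); turn=-((th-a+90)%180-90)
a2=np.radians(a-turn); ty=np.array([np.cos(a2),np.sin(a2),0]); tz=np.array([0,0,-1.]); tx=np.cross(ty,tz)
d=np.array([x,y,z])-s["tcp_pos"]
print("turn %.2f then shift x %.1f y %.1f z %.1f mm"%(turn,*(1000*np.array([d@tx,d@ty,d@tz]))),"q",np.round(s["q"],2),"tilt",R[:,2].round(4),"t",s["time"])
E
python3 go.py 0.4474 0.0432 0.13 83.7
```

```text
turn 28.68 then shift x -140.2 y 639.8 z 100.3 mm q [-0.92  0.39  0.01 -0.   -1.19 -0.26] tilt [-8.0e-04  1.8e-03 -1.0e+00] t 0.1
```

```bash
python3 -m creep '[[[-1,0,0,0,5.8],[-1,0,0,0,5.8],[-1,0,0,0,5.8],[-1,0,0,0,5.8],[-1,0,0,0,5.5],[-1,-9,40,0,0],[-1,-9,40,0,0],[-1,-9,40,0,0],[-1,-9,40,0,0],[-1,-9,40,0,0],[-1,-9,40,0,0],[-1,-9,40,0,0]]]' 60; python3 -m creep '[[[-1,-9,40,0,0],[-1,-9,40,0,0],[-1,-9,40,0,0],[-1,-9,40,0,0],[-1,-9,40,0,0],[-1,-9,40,0,0],[-1,-8,40,0,0],[-1,-8,40,0,0],[-1,-8,40,0,0],[-1,0,0,20,0],[-1,0,0,30,0],[-1,0,0,0,0]]]'; python3 go.py 0.4474 0.0432 0.055 83.7
```

```text
time: 1.1
tcp_pos: [0.3313, -0.3045, 0.231]
eef_rot: [-0.0, 0.055, 0.998, 0.0]
wrist_force: [2.2, 0.7, 0.1]
gripper_width: 0.0851
gripper_force: 0.0
time: 2.1
tcp_pos: [0.4447, 0.0425, 0.1764]
eef_rot: [-0.005, 0.055, 0.998, -0.002]
wrist_force: [-1.8, -0.1, -1.2]
gripper_width: 0.0852
gripper_force: 0.0
turn 0.00 then shift x -2.6 y 1.0 z 121.4 mm q [ 0.46  0.14 -0.48 -0.   -0.96 -2.14] tilt [-0.0111 -0.0029 -0.9999] t 2.1
```

```bash
python3 -m creep '[[[-1,-1,0,30,0],[-1,-1,0,30,0],[-1,0,0,0,0],[-1,0,0,0,0]]]'; python3 go.py 0.4474 0.0432 0.055 83.7
```

```text
time: 2.43
tcp_pos: [0.4502, 0.0418, 0.1214]
eef_rot: [-0.001, 0.055, 0.998, -0.001]
wrist_force: [0.1, 0.5, 0.8]
gripper_width: 0.0858
gripper_force: 0.0
turn -0.02 then shift x 3.0 y 1.0 z 66.4 mm q [ 0.45  0.22 -0.55  0.   -0.8  -2.14] tilt [-0.0024 -0.0018 -1.    ] t 2.4333
```

```bash
python3 -m creep '[[[-1,3,1,20,0],[-1,0,0,20,0],[-1,0,0,15,0],[-1,0,0,5,0],[-1,0,0,0,0],[-1,0,0,0,0]]]'; python3 go.py 0.4474 0.0432 0.055 83.7
```

```text
time: 2.93
tcp_pos: [0.449, 0.0443, 0.0629]
eef_rot: [0.001, 0.055, 0.998, 0.0]
wrist_force: [0.2, 0.6, -0.6]
gripper_width: 0.0853
gripper_force: 0.0
turn 0.01 then shift x 1.5 y -1.2 z 7.9 mm q [ 0.46  0.31 -0.63  0.   -0.64 -2.14] tilt [ 2.8e-03  8.0e-04 -1.0e+00] t 2.9333
```

```bash
python3 -m creep '[[[-1,1,-1,5,0],[-1,0,0,2,0],[-1,0,0,0,0],[1,0,0,0,0],[1,0,0,0,0],[1,0,0,0,0],[1,0,0,0,0],[1,0,0,0,0],[1,0,0,0,0],[1,0,0,0,0],[1,0,0,0,0],[1,0,0,0,0]]]' 60; python3 go.py 0.4474 0.0432 0.055 83.7
```

```text
time: 3.93
tcp_pos: [0.4467, 0.0431, 0.0545]
eef_rot: [0.0, 0.055, 0.998, 0.0]
wrist_force: [-0.9, 0.6, 2.3]
gripper_width: 0.0119
gripper_force: 58.4
turn 0.00 then shift x -0.7 y 0.2 z -0.5 mm q [ 0.46  0.32 -0.64  0.   -0.61 -2.14] tilt [ 2.e-04  1.e-04 -1.e+00] t 3.9333
```

```bash
python3 -m creep '[[[1,0,0,-5,0],[1,0,0,-20,0],[1,0,0,-30,0],[1,0,0,-30,0],[1,0,0,-20,0],[1,0,0,0,0],[1,0,0,0,0],[1,0,0,0,0]]]'; python3 go.py 0.460 0.2727 0.15 82.3
```

```text
time: 4.6
tcp_pos: [0.4451, 0.0425, 0.1579]
eef_rot: [-0.002, 0.055, 0.998, -0.0]
wrist_force: [0.3, -0.8, -2.8]
gripper_width: 0.0121
gripper_force: 58.9
turn 1.34 then shift x 16.0 y 230.1 z 7.9 mm q [ 0.46  0.16 -0.51 -0.   -0.9  -2.14] tilt [-3.3e-03 -6.0e-04 -1.0e+00] t 4.6
```

```bash
python3 -m creep '[[[1,0,0,0,1.3],[1,2,30,0,0],[1,2,30,0,0],[1,2,30,0,0],[1,2,30,0,0],[1,2,30,0,0],[1,2,30,0,0],[1,2,25,0,0],[1,2,20,0,0],[1,0,5,0,0],[1,0,0,0,0],[1,0,0,0,0]]]'; python3 -m creep '[[[1,0,0,0,0],[1,0,0,0,0],[1,0,0,0,0],[1,0,0,0,0]]]';python3 go.py 0.460 0.2727 0.15 82.3
python3 - <<'E'
from h import *
T=env.grab_frame("top"); S=env.grab_frame("side"); cv2.imwrite("pics/t2.png",T); cv2.imwrite("pics/s2.png",S)
o=np.zeros((600,800,3),np.uint8)
o[:,:400]=cv2.resize(T[140:290,110:210],(400,600),interpolation=cv2.INTER_CUBIC)
o[:,400:]=cv2.resize(S[180:330,180:280],(400,600),interpolation=cv2.INTER_CUBIC)
cv2.imwrite("pics/c2.png",o)
print(env.get_state()["tcp_pos"])
r,s=fit(dict(top=T,side=S),rect(.110,.204,.05),(.4606,.2728,-.134)); print("bin",r.round(4),s)
E
```

```text
time: 5.6
tcp_pos: [0.4604, 0.2722, 0.1578]
eef_rot: [-0.001, 0.067, 0.998, -0.001]
wrist_force: [0.3, -0.2, -2.8]
gripper_width: 0.0119
gripper_force: 58.9
time: 5.93
tcp_pos: [0.4612, 0.2724, 0.1595]
eef_rot: [0.0, 0.067, 0.998, 0.0]
wrist_force: [0.5, 1.0, -3.5]
gripper_width: 0.0118
gripper_force: 58.9
turn 0.03 then shift x 1.2 y 0.1 z 9.5 mm q [ 0.84  0.3  -0.32 -0.   -0.96 -2.54] tilt [ 1.e-04  1.e-04 -1.e+00] t 5.9333
[0.46123205 0.27268734 0.15951606]
bin [ 0.4609  0.2729 -0.134 ] 246.4884969469989
```

View pics/c2.png

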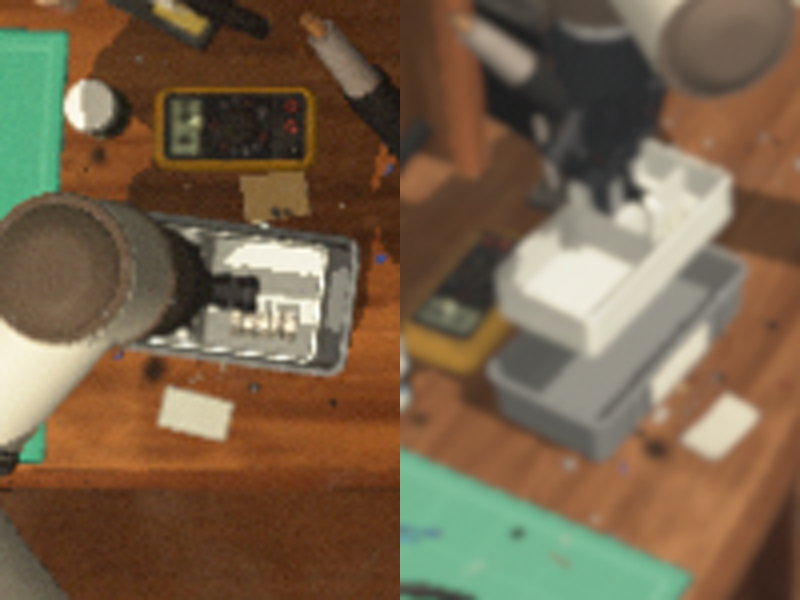

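The tray hangs level over the bin: in the top crop its right end sits just inside the rim at (330,300). I'll do a quick side-view fit of the tray as a cross-check.

Run:
```python
from h import *
S=cv2.imread("pics/s2.png"); T=cv2.imread("pics/t2.png")
for im in (dict(side=S),dict(top=T)):
  print(fit(im,rect(.087,.181,.1430),(.4615,.2735,-.14)), fit(im,rect(.110,.204,.05),(.4605,.2725,-.134)))
```

```text
(array([ 0.45985109,  0.27160271, -0.21549929]), np.float64(169.22715508880475)) (array([ 0.46459542,  0.2731635 , -0.07780909]), np.float64(104.27819214486871))
(array([ 0.45978415,  0.2713369 , -0.10716598]), np.float64(153.61152979444185)) (array([ 0.46115668,  0.27201273, -0.14125279]), np.float64(152.69100749419587))
```

```bash
python3 -m creep '[[[1,0,0,15,0],[1,0,0,20,0],[1,0,0,15,0],[1,0,0,8,0],[1,0,0,8,0],[1,0,0,5,0],[1,0,0,0,0],[1,0,0,0,0],[1,0,0,0,0]]]'; python3 go.py 0.4606 0.2727 0.0625 82.3
```

```text
time: 6.78
tcp_pos: [0.4617, 0.2735, 0.0891]
eef_rot: [0.001, 0.066, 0.998, 0.001]
wrist_force: [0.4, -0.2, -2.7]
gripper_width: 0.0119
gripper_force: 58.8
turn 0.11 then shift x 1.0 y -1.0 z 26.6 mm q [ 0.84  0.39 -0.4   0.   -0.79 -2.54] tilt [ 0.0013  0.0011 -1.    ] t 6.7833
```

No contact force yet, so I keep lowering.

```bash
python3 -m creep '[[[1,1,-1,6,0],[1,0,0,6,0],[1,0,0,5,0],[1,0,0,3,0],[1,0,0,0,0],[1,0,0,0,0],[1,0,0,0,0]]]'; python3 go.py 0.4606 0.2727 0.0625 82.3;  python3 -m creep '[[[1,0,0,3,0],[1,0,0,2,0],[1,0,0,0,0],[1,0,0,0,0],[1,0,0,0,0]]]'; python3 go.py 0.4606 0.2727 0.0625 82.3
```

```text
time: 7.37
tcp_pos: [0.4601, 0.2722, 0.0682]
eef_rot: [-0.0, 0.066, 0.998, -0.0]
wrist_force: [0.4, -0.5, -3.6]
gripper_width: 0.0124
gripper_force: 58.9
turn 0.10 then shift x -0.5 y 0.6 z 5.7 mm q [ 0.84  0.41 -0.42  0.   -0.74 -2.54] tilt [-2.e-04 -3.e-04 -1.e+00] t 7.3667
time: 7.78
tcp_pos: [0.4601, 0.2723, 0.0633]
eef_rot: [0.0, 0.066, 0.998, 0.0]
wrist_force: [0.8, 0.8, -4.5]
gripper_width: 0.0125
gripper_force: 59.0
turn 0.09 then shift x -0.5 y 0.5 z 0.8 mm q [ 0.84  0.42 -0.43 -0.   -0.73 -2.54] tilt [ 0.e+00  1.e-04 -1.e+00] t 7.7833
```

```bash
python3 -m creep '[[[1,0,0,1,0],[1,0,0,1,0],[1,0,0,0,0],[1,0,0,0,0]]]'; python3 -m creep '[[[1,0,0,1,0],[1,0,0,0,0],[1,0,0,0,0]]]';  python3 go.py 0.4606 0.2727 0.0625 82.3
```

```text
time: 8.12
tcp_pos: [0.4607, 0.2725, 0.0625]
eef_rot: [0.001, 0.066, 0.998, 0.0]
wrist_force: [-0.8, -0.4, 6.0]
gripper_width: 0.012
gripper_force: 59.8
time: 8.37
tcp_pos: [0.4607, 0.2725, 0.0624]
eef_rot: [0.001, 0.066, 0.998, 0.0]
wrist_force: [-2.1, -2.2, 11.4]
gripper_width: 0.0123
gripper_force: 60.4
turn 0.15 then shift x 0.1 y 0.2 z -0.1 mm q [ 0.84  0.42 -0.43  0.   -0.72 -2.54] tilt [ 1.8e-03  7.0e-04 -1.0e+00] t 8.3667
```

The tray is seated at the predicted height, z 0.0625, with a firm contact force. Releasing and rising.

```bash
python3 -m creep '[[[1,0,0,-1,0],[-1,0,0,-1,0],[-1,0,0,0,0],[-1,0,0,0,0],[-1,0,0,0,0],[-1,0,0,0,0],[-1,0,0,0,0],[-1,0,0,-15,0],[-1,0,0,-30,0],[-1,0,0,-35,0],[-1,0,0,-35,0],[-1,0,0,-20,0]]]'; python3 go.py 0.545 -0.117 0.2 -8; python3 go.py 0.426 -0.2195 0.2 -8
```

```text
time: 9.37
tcp_pos: [0.4613, 0.2731, 0.2014]
eef_rot: [0.002, 0.066, 0.998, 0.002]
wrist_force: [0.6, 1.1, 0.0]
gripper_width: 0.0855
gripper_force: 0.0
turn -89.56 then shift x 374.7 y -137.2 z 1.4 mm q [ 0.84  0.26 -0.26  0.   -1.05 -2.54] tilt [ 0.0047  0.0034 -1.    ] t 9.3667
turn -89.56 then shift x 492.7 y -33.6 z 1.4 mm q [ 0.84  0.26 -0.26  0.   -1.05 -2.54] tilt [ 0.0047  0.0034 -1.    ] t 9.3667
```

```bash
python3 -m creep '[[[-1,0,0,0,-7],[-1,0,0,0,-7],[-1,0,0,0,-7],[-1,0,0,0,-7],[-1,0,0,0,-7],[-1,0,0,0,-7],[-1,0,0,0,-7],[-1,0,0,0,-7],[-1,0,0,0,-7],[-1,0,0,0,-7],[-1,0,0,0,-7],[-1,0,0,0,-7]]]'; python3 -m creep '[[[-1,0,0,0,-5.6],[-1,37,-14,0,0],[-1,37,-14,0,0],[-1,37,-14,0,0],[-1,37,-14,0,0],[-1,37,-14,0,0],[-1,37,-14,0,0],[-1,37,-14,0,0],[-1,37,-13,0,0],[-1,37,-13,0,0],[-1,37,-13,0,0],[-1,5,0,0,0]]]'
python3 - <<'E'
from h import *
T=env.grab_frame("top");S=env.grab_frame("side"); cv2.imwrite("pics/t3.png",T); cv2.imwrite("pics/s3.png",S)
for n,sh,p in (("bin",rect(.110,.204,.05),(.4605,.2725,-.134)),("tray",rect(.087,.181,.046),(.4605,.2725,-.134)),("handle",rect(.06,.014,.084),(.4605,.2725,-.134))):
  for im in (dict(top=T,side=S),dict(top=T)): print(n,fit(im,sh,p))
E
python3 go.py 0.545 -0.117 0.04 -8
```

```text
time: 10.37
tcp_pos: [0.4599, 0.2722, 0.1971]
eef_rot: [-0.0, -0.621, 0.784, 0.0]
wrist_force: [-0.4, 0.1, -0.3]
gripper_width: 0.0855
gripper_force: 0.0
time: 11.37
tcp_pos: [0.5441, -0.123, 0.1968]
eef_rot: [-0.0, -0.654, 0.756, -0.0]
wrist_force: [0.5, 0.8, -0.6]
gripper_width: 0.0857
gripper_force: 0.0
bin (array([ 0.46101614,  0.27240976, -0.13797098]), np.float64(367.18984520720437))
bin (array([ 0.46119019,  0.27227401, -0.13451907]), np.float64(200.20314012330545))
tray (array([ 0.45977822,  0.27238957, -0.1314577 ]), np.float64(427.9282026108683))
tray (array([ 0.45914701,  0.25999698, -0.12782914]), np.float64(227.55099616588413))
handle (array([ 0.46220814,  0.27193615, -0.1284821 ]), np.float64(455.1006121915814))
handle (array([ 0.46227364,  0.27214182, -0.10950421]), np.float64(233.99399874902537))
turn -0.22 then shift x -3.2 y -1.5 z 156.7 mm q [ 0.07  0.3  -0.21 -0.   -1.06 -0.22] tilt [-1.2e-03  1.0e-04 -1.0e+00] t 11.4667
```

The tray is home: tray, handle and bin fits agree to about 1 mm. Now down onto tin C.

```bash
python3 -m creep '[[[-1,-3,0,30,0],[-1,0,0,30,0],[-1,0,0,20,0],[-1,0,0,0,0],[-1,0,0,0,0]]]'; python3 go.py 0.545 -0.117 0.04 -8
```

```text
time: 11.88
tcp_pos: [0.5435, -0.1142, 0.1169]
eef_rot: [-0.001, -0.657, 0.754, 0.001]
wrist_force: [0.4, -0.7, 0.1]
gripper_width: 0.0852
gripper_force: 0.0
turn 0.11 then shift x 2.5 y -1.9 z 76.9 mm q [ 0.08  0.38 -0.32  0.   -0.88 -0.22] tilt [-2.1e-03 -5.0e-04 -1.0e+00] t 11.8833
```

```bash
python3 -m creep '[[[-1,1,-2,20,0],[-1,0,0,20,0],[-1,0,0,20,0],[-1,0,0,12,0],[-1,0,0,3,0],[-1,0,0,0,0],[-1,0,0,0,0]]]'; python3 go.py 0.545 -0.117 0.04 -8;  python3 -m creep '[[[1,0,0,0,0],[1,0,0,0,0],[1,0,0,0,0],[1,0,0,0,0],[1,0,0,0,0],[1,0,0,0,0],[1,0,0,0,0]]]' 40
```

```text
time: 12.47
tcp_pos: [0.5472, -0.1161, 0.0441]
eef_rot: [0.001, -0.656, 0.754, -0.001]
wrist_force: [0.1, -0.7, -0.6]
gripper_width: 0.0858
gripper_force: 0.0
turn 0.06 then shift x 1.2 y 2.1 z 4.1 mm q [ 0.08  0.48 -0.38  0.   -0.71 -0.22] tilt [ 3.3e-03 -2.0e-04 -1.0e+00] t 12.4667
time: 13.05
tcp_pos: [0.5467, -0.1164, 0.0441]
eef_rot: [0.001, -0.656, 0.755, -0.001]
wrist_force: [-1.1, 1.0, 5.2]
gripper_width: 0.0645
gripper_force: 44.9
```

```bash
python3 -m creep '[[[1,0,0,-5,0],[1,0,0,-10,0],[1,0,0,0,0],[1,0,0,0,0],[1,0,0,0,0],[1,0,0,0,0]]]'; for i in 1 2; do python3 -m creep '[[[1,0,0,0,0],[1,0,0,0,0]]]' | grep -E "wrist|width"; done
```

```text
time: 13.55
tcp_pos: [0.5454, -0.1165, 0.057]
eef_rot: [-0.0, -0.656, 0.755, 0.0]
wrist_force: [-0.3, 0.5, -1.2]
gripper_width: 0.0645
gripper_force: 44.6
wrist_force: [-0.1, -0.5, -1.8]
gripper_width: 0.0649
wrist_force: [0.3, 0.1, -2.5]
gripper_width: 0.0648
```

Light (about 1.5–2 N). Set it back down and go to tin A.

```bash
python3 -m creep '[[[1,0,0,5,0],[1,0,0,5,0],[1,0,0,3,0],[1,0,0,1,0],[1,0,0,0,0],[1,0,0,0,0]]]'; python3 -m creep '[[[1,0,0,1,0],[1,0,0,0,0],[-1,0,0,0,0],[-1,0,0,0,0],[-1,0,0,0,0],[-1,0,0,0,0],[-1,0,0,0,0],[-1,0,0,-10,0],[-1,0,0,-30,0],[-1,0,0,-30,0],[-1,0,0,-20,0],[-1,0,0,0,0]]]'; python3 go.py 0.426 -0.2195 0.13 -8
```

```text
time: 14.38
tcp_pos: [0.5453, -0.1166, 0.0442]
eef_rot: [-0.001, -0.656, 0.755, 0.0]
wrist_force: [-3.6, 1.3, 8.3]
gripper_width: 0.0652
gripper_force: 45.4
time: 15.38
tcp_pos: [0.5491, -0.1167, 0.1381]
eef_rot: [0.004, -0.656, 0.754, -0.004]
wrist_force: [0.6, 0.0, 0.1]
gripper_width: 0.0854
gripper_force: 0.0
turn 0.06 then shift x 118.9 y 107.6 z 8.1 mm q [ 0.08  0.36 -0.29  0.   -0.91 -0.22] tilt [ 1.080e-02 -7.000e-04 -9.999e-01] t 15.3833
```

```bash
python3 -m creep '[[[-1,20,18,0,0],[-1,20,18,0,0],[-1,20,18,0,0],[-1,20,18,0,0],[-1,20,18,0,0],[-1,18,15,0,0],[-1,0,0,15,0],[-1,0,0,15,0],[-1,0,0,0,0],[-1,0,0,0,0],[-1,0,0,0,0]]]';  python3 go.py 0.426 -0.2195 0.043 -8
```

```text
time: 16.3
tcp_pos: [0.4259, -0.2188, 0.1029]
eef_rot: [0.0, -0.656, 0.755, -0.0]
wrist_force: [-0.5, -0.0, 0.1]
gripper_width: 0.0852
gripper_force: 0.0
turn 0.02 then shift x 0.7 y -0.2 z 59.9 mm q [-0.13  0.28 -0.52  0.   -0.77 -0.01] tilt [ 8.e-04 -4.e-04 -1.e+00] t 16.3
```

```bash
python3 -m creep '[[[-1,1,0,20,0],[-1,0,0,20,0],[-1,0,0,14,0],[-1,0,0,5,0],[-1,0,0,0,0],[-1,0,0,0,0]]]'; python3 go.py 0.426 -0.2195 0.043 -8;  python3 -m creep '[[[1,0,0,0,0],[1,0,0,0,0],[1,0,0,0,0],[1,0,0,0,0],[1,0,0,0,0],[1,0,0,0,0],[1,0,0,0,0]]]' 40;  python3 -m creep '[[[1,0,0,-5,0],[1,0,0,-10,0],[1,0,0,0,0],[1,0,0,0,0],[1,0,0,0,0],[1,0,0,0,0]]]'; for i in 1 2; do python3 -m creep '[[[1,0,0,0,0],[1,0,0,0,0]]]' | grep -E "wrist|width"; done
```

```text
time: 16.8
tcp_pos: [0.4261, -0.2197, 0.0441]
eef_rot: [0.0, -0.656, 0.755, -0.001]
wrist_force: [-0.3, -0.5, 0.5]
gripper_width: 0.0854
gripper_force: 0.0
turn 0.03 then shift x -0.2 y 0.1 z 1.1 mm q [-0.14  0.38 -0.58  0.   -0.61 -0.  ] tilt [ 1.3e-03 -5.0e-04 -1.0e+00] t 16.8
time: 17.38
tcp_pos: [0.4261, -0.2199, 0.0448]
eef_rot: [0.001, -0.656, 0.755, -0.001]
wrist_force: [-1.0, 0.9, 5.7]
gripper_width: 0.0648
gripper_force: 44.0
time: 17.88
tcp_pos: [0.4248, -0.2196, 0.0579]
eef_rot: [-0.0, -0.656, 0.755, 0.0]
wrist_force: [-1.4, 0.2, -1.0]
gripper_width: 0.065
gripper_force: 44.6
wrist_force: [0.4, -0.5, -0.9]
gripper_width: 0.0645
wrist_force: [-0.5, -0.2, -0.6]
gripper_width: 0.0652
```

Also light, so B should be the heavy one.

```bash
python3 -m creep '[[[1,0,0,5,0],[1,0,0,5,0],[1,0,0,3,0],[1,0,0,1,0],[1,0,0,0,0],[1,0,0,0,0]]]'; python3 -m creep '[[[1,0,0,1,0],[1,0,0,0,0],[-1,0,0,0,0],[-1,0,0,0,0],[-1,0,0,0,0],[-1,0,0,0,0],[-1,0,0,0,0],[-1,0,0,-10,0],[-1,0,0,-30,0],[-1,0,0,-30,0],[-1,0,0,-10,0],[-1,0,0,0,0]]]'; python3 go.py 0.394 -0.3075 0.103 -8
```

```text
time: 18.72
tcp_pos: [0.4247, -0.2196, 0.0448]
eef_rot: [-0.0, -0.656, 0.755, 0.0]
wrist_force: [-2.9, 1.2, 6.7]
gripper_width: 0.0648
gripper_force: 45.4
time: 19.72
tcp_pos: [0.4272, -0.2202, 0.1261]
eef_rot: [0.002, -0.656, 0.755, -0.003]
wrist_force: [0.4, -0.3, -0.6]
gripper_width: 0.0856
gripper_force: 0.0
turn 0.02 then shift x 91.1 y 20.7 z 23.1 mm q [-0.14  0.25 -0.49  0.   -0.82 -0.  ] tilt [ 0.0066 -0.0015 -1.    ] t 19.7167
```

```bash
python3 -m creep '[[[-1,20,4,0,0],[-1,25,6,0,0],[-1,25,6,0,0],[-1,20,4,0,0],[-1,0,0,15,0],[-1,0,0,8,0],[-1,0,0,0,0],[-1,0,0,0,0]]]';  python3 go.py 0.394 -0.3075 0.043 -8
```

```text
time: 20.38
tcp_pos: [0.3921, -0.3055, 0.0992]
eef_rot: [-0.001, -0.656, 0.755, 0.001]
wrist_force: [0.4, -0.2, -0.8]
gripper_width: 0.0853
gripper_force: 0.0
turn 0.02 then shift x 1.7 y -2.1 z 56.2 mm q [-0.33  0.32 -0.48 -0.   -0.78  0.2 ] tilt [-0.0029  0.0011 -1.    ] t 20.3833
```

```bash
python3 -m creep '[[[-1,1,-1,20,0],[-1,0,0,20,0],[-1,0,0,11,0],[-1,0,0,4,0],[-1,0,0,0,0],[-1,0,0,0,0]]]'; python3 go.py 0.394 -0.3075 0.043 -8;  python3 -m creep '[[[1,0,0,0,0],[1,0,0,0,0],[1,0,0,0,0],[1,0,0,0,0],[1,0,0,0,0],[1,0,0,0,0],[1,0,0,0,0]]]' 60;  python3 -m creep '[[[1,0,0,-5,0],[1,0,0,-10,0],[1,0,0,0,0],[1,0,0,0,0],[1,0,0,0,0],[1,0,0,0,0]]]'; for i in 1 2; do python3 -m creep '[[[1,0,0,0,0],[1,0,0,0,0]]]' | grep -E "wrist|width"; done
```

```text
time: 20.88
tcp_pos: [0.3944, -0.3071, 0.0459]
eef_rot: [0.0, -0.656, 0.754, -0.0]
wrist_force: [0.0, 0.5, 0.2]
gripper_width: 0.0853
gripper_force: 0.0
turn 0.06 then shift x 0.5 y 0.4 z 2.9 mm q [-0.34  0.4  -0.53  0.   -0.64  0.2 ] tilt [ 8.e-04 -6.e-04 -1.e+00] t 20.8833
time: 21.47
tcp_pos: [0.3976, -0.3084, 0.048]
eef_rot: [0.002, -0.657, 0.754, -0.004]
wrist_force: [3.1, 1.1, 5.8]
gripper_width: 0.0645
gripper_force: 66.2
time: 21.97
tcp_pos: [0.3927, -0.3068, 0.0595]
eef_rot: [-0.0, -0.656, 0.755, 0.001]
wrist_force: [-0.1, 0.6, -5.5]
gripper_width: 0.0645
gripper_force: 68.3
wrist_force: [-0.6, -1.0, -7.0]
gripper_width: 0.0641
wrist_force: [-0.6, 1.0, -5.0]
gripper_width: 0.0643
```

B is the heavy one (about 5.8 N). Raise and carry it to the pocket at (0.4668, 0.316).

```bash
python3 -m creep '[[[1,0,0,-15,0],[1,0,0,-25,0],[1,0,0,-30,0],[1,0,0,-25,0],[1,0,0,-10,0],[1,0,0,0,0],[1,0,0,0,0],[1,0,0,0,0]]]';  python3 go.py 0.4668 0.316 0.165 -7.6
```

```text
time: 22.97
tcp_pos: [0.3922, -0.3063, 0.1632]
eef_rot: [-0.001, -0.656, 0.755, 0.002]
wrist_force: [-0.5, 0.5, -6.5]
gripper_width: 0.0647
gripper_force: 69.6
turn -0.45 then shift x -626.7 y 8.3 z -1.8 mm q [-0.34  0.24 -0.39 -0.   -0.94  0.2 ] tilt [-0.0039  0.0024 -1.    ] t 22.9667
```

```bash
python3 -m creep '[[[1,-15,1,0,-0.4],[1,-25,0,0,0],[1,-32,0,0,0],[1,-32,0,0,0],[1,-32,0,0,0],[1,-32,0,0,0],[1,-32,1,0,0],[1,-32,1,0,0],[1,-32,1,0,0],[1,-32,1,0,0],[1,-32,0,0,0],[1,-32,0,0,0]]]'; python3 -m creep '[[[1,-32,0,0,0],[1,-32,0,0,0],[1,-32,1,0,0],[1,-32,1,0,0],[1,-32,1,0,0],[1,-32,1,0,0],[1,-32,0,0,0],[1,-24,0,0,0],[1,-15,0,0,0],[1,0,0,0,0],[1,0,0,0,0],[1,0,0,0,0]]]';python3 -m creep '[[[1,0,0,0,0],[1,0,0,0,0],[1,0,0,0,0]]]'; python3 go.py 0.4668 0.316 0.1 -7.6
python3 - <<'E'
from h import *
T=env.grab_frame("top"); S=env.grab_frame("side"); cv2.imwrite("pics/t4.png",T); cv2.imwrite("pics/s4.png",S)
o=np.zeros((600,800,3),np.uint8)
o[:,:400]=cv2.resize(T[140:290,110:210],(400,600),interpolation=cv2.INTER_CUBIC)
o[:,400:]=cv2.resize(S[180:330,180:280],(400,600),interpolation=cv2.INTER_CUBIC)
cv2.imwrite("pics/c4.png",o)
for im in (dict(top=T,side=S),dict(side=S)): print("bin",fit(im,rect(.110,.204,.05),(.4606,.2728,-.134)))
print("handle",fit(dict(side=S),rect(.06,.014,.084),(.4605,.2725,-.134)))
E
```

```text
time: 23.97
tcp_pos: [0.4352, 0.0515, 0.1635]
eef_rot: [-0.002, -0.659, 0.752, 0.001]
wrist_force: [1.1, -0.6, -5.5]
gripper_width: 0.0642
gripper_force: 69.3
time: 24.97
tcp_pos: [0.4664, 0.3101, 0.1638]
eef_rot: [-0.002, -0.658, 0.753, -0.0]
wrist_force: [1.1, -0.2, -5.9]
gripper_width: 0.0639
gripper_force: 69.3
time: 25.22
tcp_pos: [0.4673, 0.3107, 0.1655]
eef_rot: [-0.0, -0.658, 0.753, 0.0]
wrist_force: [-1.0, 0.3, -6.0]
gripper_width: 0.0645
gripper_force: 69.3
turn -0.07 then shift x -5.2 y 1.3 z 65.5 mm q [ 0.88  0.33 -0.25 -0.   -0.99 -1.01] tilt [-1.e-04 -0.e+00 -1.e+00] t 25.2167
bin (array([ 0.4476001 ,  0.27435407, -0.11093869]), np.float64(295.7200589690067))
bin (array([ 0.46649497,  0.27198583, -0.13185465]), np.float64(169.90048349275276))
handle (array([0.46562634, 0.28072517, 0.22120602]), np.float64(135.121963828708))
```

View pics/c4.png

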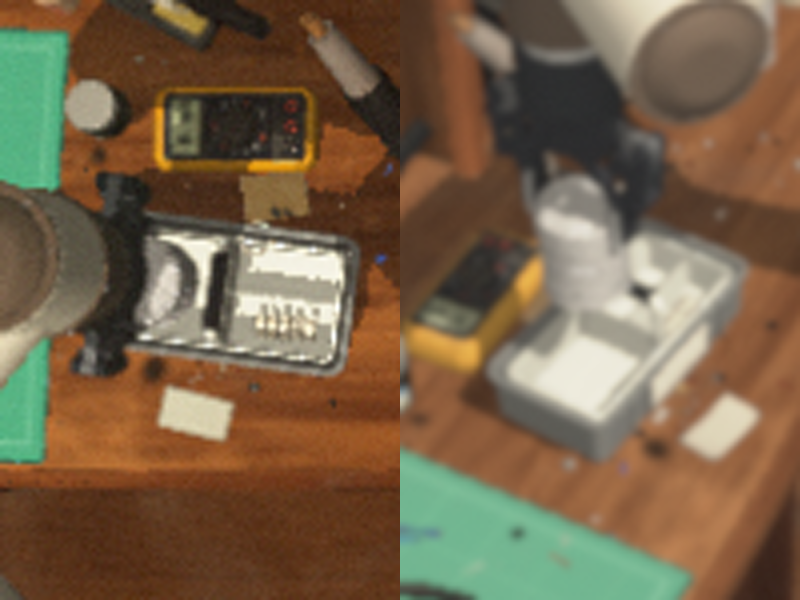

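The tray lies flat in the bin, with the tin held upright at side crop (580,245), just in front of the pocket. Next I check the predicted tin centre pixel and then lower.

```bash
python3 - <<'E'
from h import *
for X in ([.467,.311,.19],[.467,.311,.154],[.467,.311,.118]): print((proj("side",X)[0]-[180,180])*4+[400,0])
for p in ([.467,.311],): print((proj("side",np.c_[circ(.032,0)[0]+p,np.full(120,.118)]).max(0)-[180,180])*4+[400,0],(proj("side",np.c_[circ(.032,0)[0]+p,np.full(120,.118)]).min(0)-[180,180])*4+[400,0])
E
python3 -m creep '[[[1,-5,1,15,0],[1,0,0,20,0],[1,0,0,15,0],[1,0,0,10,0],[1,0,0,0,0],[1,0,0,0,0],[1,0,0,0,0]]]'; python3 go.py 0.4668 0.316 0.062 -7.6
```

```text
[578.05490586 203.77166568]
[580.99694101 241.94531461]
[583.84726405 278.93361387]
[628.36250324 310.59342271] [539.22617845 248.44354624]
time: 25.9
tcp_pos: [0.4679, 0.3173, 0.1065]
eef_rot: [0.001, -0.659, 0.752, -0.0]
wrist_force: [0.3, -0.1, -5.8]
gripper_width: 0.064
gripper_force: 69.1
turn 0.01 then shift x 1.4 y 0.9 z 44.5 mm q [ 0.88  0.4  -0.31  0.   -0.86 -1.02] tilt [ 0.002   0.0015 -1.    ] t 25.9
```

```bash
python3 -m creep '[[[1,1,1,12,0],[1,0,0,12,0],[1,0,0,10,0],[1,0,0,5,0],[1,0,0,2,0],[1,0,0,0,0],[1,0,0,0,0],[1,0,0,0,0]]]'; python3 -m creep '[[[1,0,0,1,0],[1,0,0,1,0],[1,0,0,0,0],[1,0,0,0,0]]]'; python3 go.py 0.4668 0.316 0.058 -7.6
```

```text
time: 26.57
tcp_pos: [0.4664, 0.3162, 0.065]
eef_rot: [0.001, -0.659, 0.752, 0.0]
wrist_force: [0.2, 0.4, -5.0]
gripper_width: 0.0642
gripper_force: 69.3
time: 26.9
tcp_pos: [0.4659, 0.3157, 0.0623]
eef_rot: [-0.0, -0.659, 0.752, -0.0]
wrist_force: [-0.4, -0.6, -5.9]
gripper_width: 0.0641
gripper_force: 69.3
turn -0.01 then shift x -0.4 y -0.9 z 4.3 mm q [ 0.88  0.46 -0.36  0.   -0.76 -1.02] tilt [ 0. -0. -1.] t 26.9
```

```bash
python3 -m creep '[[[1,0,0,1,0],[1,0,0,1,0],[1,0,0,0,0],[1,0,0,0,0]]]' | grep -E "tcp|wrist"; python3 -m creep '[[[1,0,0,1,0],[1,0,0,0,0],[1,0,0,0,0]]]'| grep -E "tcp|wrist";  python3 -m creep '[[[1,0,0,1,0],[1,0,0,0,0],[1,0,0,0,0]]]'| grep -E "tcp|wrist"
```

```text
tcp_pos: [0.4659, 0.3157, 0.0602]
wrist_force: [0.0, -0.0, -5.8]
tcp_pos: [0.4659, 0.3157, 0.0593]
wrist_force: [-0.2, -0.8, -6.3]
tcp_pos: [0.4659, 0.316, 0.059]
wrist_force: [-3.6, 0.1, 0.3]
```

Contact. Half a millimetre more, then release and rise.

```bash
python3 -m creep '[[[1,0,0,0.5,0],[1,0,0,0,0],[1,0,0,0,0],[-1,0,0,0,0],[-1,0,0,0,0],[-1,0,0,0,0],[-1,0,0,0,0],[-1,0,0,0,0],[-1,0,0,0,0],[-1,0,0,0,0],[-1,0,0,-8,0],[-1,0,0,-20,0]]]'; python3 -m creep '[[[-1,0,0,-35,0],[-1,0,0,-35,0],[-1,0,0,-30,0],[-1,40,0,0,0],[-1,40,0,0,0],[-1,40,0,0,0],[-1,40,0,0,0],[-1,40,0,0,0],[-1,40,0,0,0],[-1,0,0,0,0],[-1,0,0,0,0],[-1,0,0,0,0]]]'
python3 - <<'E'
from h import *
T=env.grab_frame("top"); S=env.grab_frame("side"); cv2.imwrite("pics/t5.png",T); cv2.imwrite("pics/s5.png",S)
o=np.zeros((600,800,3),np.uint8)
o[:360]=cv2.resize(T[135:270,120:420],(800,360),interpolation=cv2.INTER_CUBIC)
o[360:]=cv2.resize(S[130:268,190:350],(278,240),interpolation=cv2.INTER_CUBIC).__class__((240,800,3),np.uint8) if 0 else 0
o[360:,:278]=cv2.resize(S[150:288,190:350],(278,240),interpolation=cv2.INTER_CUBIC)
o[360:,290:590]=cv2.resize(S[215:295,190:290],(300,240),interpolation=cv2.INTER_CUBIC)
cv2.imwrite("pics/c5.png",o)
B=dict(top=T,side=S)
for n,sh,p in (("bin",rect(.110,.204,.05),(.4605,.2725,-.134)),("handle",rect(.06,.014,.084),(.4605,.2725,-.134)),("tin",circ(.033,.083),(.4665,.316)),("A",circ(.033,.072),(.4262,-.2197)),("C",circ(.033,.072),(.5452,-.1176))): print(n,fit(B,sh,p,len(p)>2))
E
```

```text
time: 28.73
tcp_pos: [0.4645, 0.3143, 0.0839]
eef_rot: [-0.003, -0.658, 0.753, -0.0]
wrist_force: [0.2, 0.2, -0.3]
gripper_width: 0.0856
gripper_force: 0.0
time: 29.73
tcp_pos: [0.4346, 0.078, 0.1866]
eef_rot: [0.001, -0.658, 0.753, -0.0]
wrist_force: [0.3, 0.3, -1.5]
gripper_width: 0.0854
gripper_force: 0.0
bin (array([ 0.461635  ,  0.27264964, -0.13542437]), np.float64(323.0819606149786))
handle (array([ 0.46177336,  0.27239862, -0.1355803 ]), np.float64(456.3500615142138))
tin (array([0.4646411, 0.3131266]), np.float64(409.6749666366994))
A (array([ 0.42040217, -0.21888917]), np.float64(479.7519147183357))
C (array([ 0.54183645, -0.11871068]), np.float64(365.85938676749254))
```

View pics/c5.png

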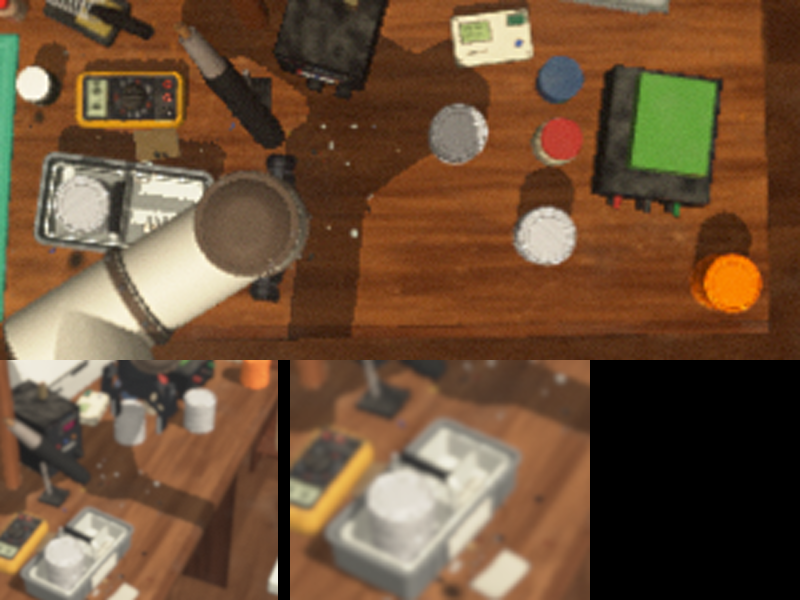

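The tin stands upright in the pocket (top crop (82,205)), handle and bin centres agree to about 0.3 mm, both light tins stand upright at (545,235) and (459,134), and the arm is clear. Handing in.

```bash
python3 -c "
from cell import env
print(env.sign_off())"
```

```text
the job is handed in; nothing more can be done
None
```

Job handed in, though `env.sign_off()` gave no verdict: by camera the tray sits flat in the bin, the heavy tin (found by hefting) stands in its square pocket, the two light tins are upright within about 6 mm of where they started, and the meter, tester and jar look undisturbed.

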